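# Hold a bearing cap down in its hinged assembly fixture

## Robot

A 6-joint arm with a two-finger parallel gripper is mounted at the origin on the work surface. World frame = base frame: x ahead of the robot, y to its left, z up, the work surface at z = 0. Lengths are in mm, angles in rad, forces in N, time in s.
With the tool pointing down it reaches from about 350 to 775 mm from the base axis. Payload 7.3 kg.
Tool frame: the origin (TCP) lies at the very end of the fingers, on their centre line; the grasp point (between the pads) lies behind it (bot.grip_point_offset is the z of the grasp point in the tool frame, in mm); z points along the fingers, y is the line along which they close (so a half turn about z gives the same grasp; the last joint's range is limited). The gripper opens to 92 mm and grips with 3 to 60 N. Pads are 19 mm wide; open, the fingers measure 130 mm over their backs; the gripper's body (75 mm by 190 mm) begins 47 mm behind the grasp point.
Start: joints at [-0.146, 0.342, 1.524, -0, 1.275, -0.146], TCP at [525.019, 0.019, 226.741] pointing down, gripper open.
Joint ranges: [-2.53, 2.53], [-0.77, 2.02], [0.04, 2.7], [-1, 4.14], [0.28, 2.66], [-3.11, 3.11]. Speed limits (rad/s): [2.57, 2.57, 3.14, 3.14, 3.14, 3.14].

## Interface

Orientations are given as [roll, pitch, yaw] about the fixed x, y, z axes, in that order (R = Rz(yaw) Ry(pitch) Rx(roll)).
In Python, from plant import bot gives the robot as it stands. The module is installed in compiled form; this text tells all that it offers.
- The arm moves only by the shell command python3 -m crank 'ROWS'. ROWS is JSON, a list that holds one entry, the list of rows, each a list of 5 numbers: the opening, from 0 (shut) to 1 (fully open), then the shift along the tool's x, y, z in cm, then the turn about the tool's z in degrees. In form: [[[claw, x, y, z, turn], ...]]. A call has exactly 10 rows; each row is the pose to reach, as a shift and turn from the pose commanded when the call began, along the tool's axes at that moment; what a row does not reach only later rows make up. A row lasts 1/10 s, in which the tool goes at most 50 mm and 8.59 degrees, less where a joint would pass 70% of its speed; a pose out of reach is approached as far as the arm can. A call with a gripper value outside its range is refused whole. The fingers move at their own pace and stop on an object; the grip force is fixed at half the most. Time passes only in rows, so rows that repeat a pose let the fingers close, or fill a call up. It gives the time, the measured TCP pose, the force, the opening and the grip force at its end, in the units of the state.
- bot.get_obs(): the state, without advancing time (a new reading comes with each control period).
- bot.capture(name): name is "scene" or "side" or "wrist"; returns (picture, depth): 420x560x3 uint8, red, green, blue; 420x560 float32, mm along the optical axis (not along the pixel's ray), 0 where there is no reading.
- bot.calibration(name): a dict with "vertical_fov" (degrees; the focal length in pixels is half the picture's height over the tangent of half this angle, whatever the lens; pixels are square), "cx", "cy" (the principal point, pixels), "rvec" (rotation vector, rad) and "tvec" (3), from world to camera coordinates, as OpenCV has them; the wrist camera has in their place "tool_from_camera" (4x4, takes a point from camera to tool coordinates, whose origin is the TCP and whose axes are the flange's). Camera axes: x right, y down, z forward; pixel columns grow to the right and rows downward; lengths in mm; the calibration is good to about 2 mm. A picture is of the moment at which its call begins: read the wrist's pose just before it. calibration takes no time and is no camera call.
- bot.close_job(): hands the job in; it is judged then, once.
The state is a dict: "time": time; "joint_positions": joint angles; "dq": joint speeds; "tau": joint torques, N m; "tool_pos": TCP position; "tcp_rot": TCP orientation; "contact_force": force on the tool from outside, world axes, zero at the start; "moment": the same for the moment, N m; "grip_width": finger opening in mm; "finger_force": force on a finger pad.
Only numpy, scipy, OpenCV 4.12 (cv2) and the standard library are available. Lean on these libraries where they do the work, as an engineer would, in place of code of your own. Each camera call takes 0.05 s, during which the arm holds its last target. There are 200 camera calls.

## Task

On the gearbox bench, lower the raised hinged lid of the assembly fixture (the bar at its free edge is the handle) gently, without letting it drop, until its sprung plunger rests on the round bearing cap. Then press the lid down so that the plunger pushes the cap onto its housing with a steady 15 newtons or so (10 to 20 is fine; it is 15 when the lid is level), keep that push for at least three seconds while a colleague gets the screws ready, and finish while still holding it: do not let go. Do not shift the cap, and leave the tools and parts around the fixture alone.

Things in the scene. Friction and masses are not known exactly. Their poses are not given: they have to be found in the camera images.
- fixture: Assembly fixture fixed to the bench: dark steel base plate 190 x 150 x 20 mm, a round aluminium housing on it (100 mm across, top 45 mm above the bench), two hinge cheeks at its +x end. Origin: on the bench under the housing's axis; +x towards the hinge, y along the hinge axis, z up. Hinge axis at x = 85 mm, z = 85 mm. Place and yaw vary.
- lid (a joint): Angle (rad) of the hinged aluminium frame lid (120 mm wide, 10 thick, reaching 143 mm from the hinge, two windows, about 0.4 kg): 0 = level, grows as the free edge swings up and over to the hinge side; range -0.12 to 1.75, starts at 1.25 to 1.65. Stiff hinge (0.18 N m friction): stays put while nearly upright, drops if let go below about 1.1.
- bar (a point): Middle of the lid's handle, a round steel bar 12 mm thick along the fixture's y, in the lid's mid-plane 185 mm from the hinge axis, on two side arms (98 mm clear between them), 36 mm clear ahead of the lid's front edge. It can turn between fingers closed across it from above as the lid swings. Lid level: 100 mm ahead (-x) of the housing axis, 85 mm up. Axes: the lid's.
- plunger: Sprung plunger in the lid, 85 mm from the hinge: steel foot 30 mm across on a stem. Origin: centre of the foot's underside, 31.4 mm under the lid's mid-plane when free; z = lid's upward normal. Spring 1600 N/m, travel 18 mm. Meets the cap at lid angle 0.11; pushes 10 N at +0.037, 15 at 0, 20 at -0.037 (stem then rises from the lid); the lid's weight gives about 5 N of it, the bar needs 3 to 7 N.
- cap: Loose aluminium bearing cap lying on the housing, under the lid's plunger, between four small pins with about 1.5 mm play: flange 72 mm across and 8 mm thick with six screw holes, hub 40 mm across, 18 mm high in all. Origin: centre of its underside (45 mm above the bench).
- sleeve: Bystander: aluminium sleeve standing upright on one side of the fixture, 48 mm across, 60 mm high; origin at the centre of its underside.
- screwdriver: Bystander: screwdriver about 180 mm long lying beside the fixture; origin under its middle, handle to its -x.
- tray: Bystander: open grey screw tray 90 x 70 x 30 mm beside the fixture; origin at the centre of its underside.

How it is judged (in metres and radians):
On the way, in this order (a step that is already met when the one before it is completed fails the run):
1. the lid is lowered over the cap, to within 0.2 rad of level (value of joint lid below 0.2 rad), for 0.05 s.
2. the plunger presses the cap with 10 to 20 N for three seconds without a break, the robot pushing (contact force between plunger and cap between 10 and 20 N and contact force between any of the fingers, the arm and fixture above 0.8 N), for 3 s.
At the end, for the whole second after the job is handed in: The robot is still pushing on the lid (at least 0.8 N), the lid is within 0.06 rad of level and still, the plunger presses the cap with 10 to 20 N, and the cap lies flat on the housing within 4 mm of its axis (all of step 2 and value of joint lid between -0.06 and 0.06 rad and velocity of joint lid between -0.05 and 0.05 rad/s and horizontal distance between cap and fixture below 0.004 m and z of cap in the frame of fixture between 0.042 and 0.048 m and angle between cap's own z axis and vertical below 0.04 rad); the arm keeps its last pose, push and grip.
It fails at once if the lid dropped or was slammed (faster than 2 rad/s downward) (velocity of joint lid below -2 rad/s).
It fails at once if the cap was pressed with more than 30 N (contact force between plunger and cap above 30 N).
It fails at once if the cap was shifted by more than 8 mm (distance of cap from where it was at the start of the episode above 0.008 m).
It fails at once if a bystander was moved by more than 25 mm (distance of any of sleeve, screwdriver, tray from where it was at the start of the episode above 0.025 m).
It also fails if it takes over 48 s, if anything falls off the work surface, if the arm or the gripper's body presses on something with over 40 N, if the wrist force passes 120 N, or if a joint passes its speed limit or range.

## Working session

There is one attempt and no reset: what is moved stays moved. The work goes in short steps, Python scripts to look and compute and a shell command to move; the robot and the scene stay as the last step left them, time stands still between calls to the robot, and variables do not carry over. Pictures are saved under pics/ and viewed, at most 10 in all, crops included, and the job is handed in when it is done.

```bash
mkdir -p pics
cat > h.py <<'E'
import numpy as np, cv2
from scipy.spatial.transform import Rotation as R
from plant import bot
def K(name):
    c=bot.calibration(name); f=210/np.tan(np.radians(c["vertical_fov"])/2)
    return c,f
def cloud(name):
    o=bot.get_obs(); im,d=bot.capture(name); c,f=K(name)
    v,u=np.mgrid[0:420,0:560]
    P=np.stack([(u-c["cx"])/f*d,(v-c["cy"])/f*d,d],-1)
    if name=="wrist":
        T=np.array(c["tool_from_camera"]); P=P@T[:3,:3].T+T[:3,3]
        P=P@R.from_euler('xyz',o["tcp_rot"]).as_matrix().T+o["tool_pos"]
    else:
        Rm=cv2.Rodrigues(np.array(c["rvec"],float))[0]; P=(P-np.array(c["tvec"]).ravel())@Rm
    P[d==0]=np.nan
    return im,d,P
E
python3 - <<'E'
from h import *
print(bot.get_obs(), bot.grip_point_offset)
for n in("scene","side"):
    im,d,P=cloud(n); np.savez(n,im=im,P=P); cv2.imwrite(f"pics/{n}.png",im[...,::-1])
    print(bot.calibration(n),(d>0).mean())
E
```

```text
{'time': 0.0, 'joint_positions': array([-1.46026337e-01,  3.42741374e-01,  1.52501542e+00,  6.85436230e-06,
        1.27540937e+00, -1.45985272e-01]), 'dq': array([-0.0011563 ,  0.00097228, -0.00019379, -0.00050869, -0.00036632,
        0.00074332]), 'tau': array([ 7.61924657e-04, -4.31245601e+01, -2.44219762e+01,  7.17750052e-02,
        5.59406646e-02, -1.04314388e-04]), 'tool_pos': array([5.24590170e+02, 7.08152280e-02, 2.26035847e+02]), 'tcp_rot': array([-3.14003683e+00, -2.35379270e-04,  1.57075308e+00]), 'contact_force': array([-0.51614976, -0.10677227,  0.02380379]), 'moment': array([ 0.01849702,  0.03814301, -0.01225484]), 'finger_force': 0.0, 'grip_width': 91.86935862342396} -18.8
{'vertical_fov': 50.78227530727973, 'cx': 277.7491288607816, 'cy': 213.58976048837343, 'rvec': array([ 2.1270508 ,  1.65178754, -0.46139387]), 'tvec': array([-158.74480819, -444.59400772, 1333.89554381])} 0.9960034013605442
{'vertical_fov': 52.6484809279636, 'cx': 279.3603842253508, 'cy': 206.25234992141415, 'rvec': array([ 2.26761235, -0.12984462,  0.06455435]), 'tvec': array([-559.95150241,  122.02359079,  823.72474765])} 0.9959821428571428
```

View pics/scene.png

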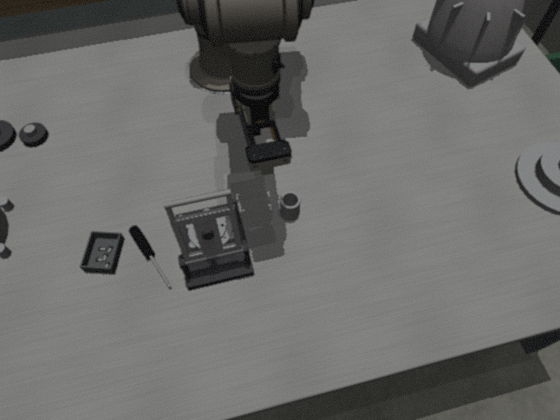

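View pics/side.png

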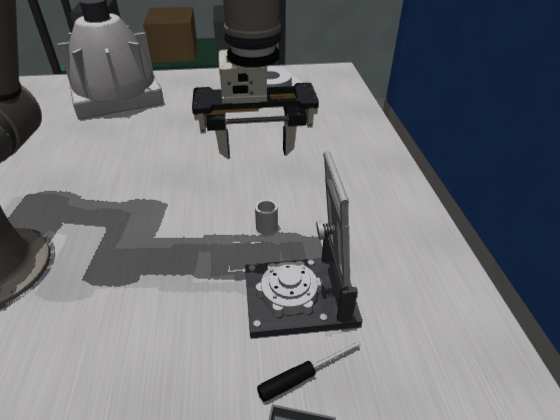

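The scene view shows the raised lid near (208,225), with the bar at about (200,198), the sleeve at (290,205), the screwdriver at (150,255) and the tray at (102,252). In the side view the cap hub is at (290,275), the upright lid at (338,220) with the bar on top near (333,170), and the hinge on the far (+x) side.

Run:
```python
from h import *
S=np.load("side.npz"); P=S["P"]
def fit(name,m,P):
    q=P[m]; print(name,len(q),np.nanmin(q,0).round(1),np.nanmax(q,0).round(1),np.nanmedian(q,0).round(1)); return q
v,u=np.mgrid[0:420,0:560]
z=P[...,2]
hub=fit("hub",(abs(u-290)<20)&(abs(v-277)<18)&(abs(z-63)<3),P)
(c,r)=cv2.minEnclosingCircle(hub[:,:2].astype(np.float32)); print("hub circle",c,r)
fl=fit("flange",(abs(u-290)<45)&(abs(v-284)<30)&(abs(z-53)<2.5),P)
print(cv2.minEnclosingCircle(fl[:,:2].astype(np.float32)))
b=fit("base",(u>240)&(u<362)&(v>250)&(v<340)&(abs(z-20)<3),P)
print(cv2.minAreaRect(b[:,:2].astype(np.float32)))
for n in("side","scene"):
    Q=np.load(n+".npz")["P"]; C=np.array([c[0],c[1]])
    m=(Q[...,2]>105)&(Q[...,2]<300)&(abs(Q[...,0]-c[0]-85)<110)&(abs(Q[...,1]-c[1])<75)
    if n=="scene": m&=(v>185)
    q=fit("lid "+n,m,Q)
    for lo in range(105,300,15):
        t=q[(q[:,2]>=lo)&(q[:,2]<lo+15)]
        if len(t)>3: print(lo,len(t),np.percentile(t[:,0],[5,50,95]).round(),np.percentile(t[:,1],[1,50,99]).round())
# sleeve etc
s=fit("sleeve",(abs(u-266)<14)&(abs(v-215)<20)&(z>54)&(z<66),P)
```

```text
hub 340 [ 546.3 -156.2   60. ] [ 585.4 -117.4   65.9] [ 565.1 -138.    63.7]
hub circle (565.3388671875, -136.44569396972656) 20.217100143432617
flange 696 [ 529.7 -172.9   50.6] [ 600.3 -100.3   55.5] [ 562.9 -146.8   53.7]
((564.766357421875, -136.9698944091797), 43.51408767700195)
base 3513 [ 489.8 -213.3   17. ] [679.9 -59.4  23. ] [ 588.8 -169.5   20.7]
((584.9019775390625, -136.3287353515625), (153.8751983642578, 190.0953826904297), 89.99006652832031)
lid side 2200 [ 605.9 -198.1  105.1] [650.8 -74.7 276.6] [ 630.3 -153.2  207.7]
105 136 [641. 643. 649.] [-197. -159.  -87.]
120 104 [639. 641. 647.] [-197. -159.  -78.]
135 124 [637. 639. 646.] [-197. -158.  -82.]
150 155 [610. 637. 644.] [-197. -157.  -79.]
165 300 [608. 628. 640.] [-197. -144.  -82.]
180 180 [609. 633. 641.] [-197. -153.  -79.]
195 117 [629. 631. 638.] [-197. -160.  -79.]
210 158 [627. 628. 636.] [-198. -170.  -81.]
225 304 [627. 630. 635.] [-196. -136.  -81.]
240 101 [624. 627. 634.] [-196. -194.  -84.]
255 97 [621. 624. 631.] [-196. -194.  -80.]
270 424 [621. 625. 630.] [-195. -146.  -78.]
lid scene 2487 [ 621.7 -197.6  105. ] [654.4 -77.6 277.6] [ 639.7 -138.2  209. ]
105 250 [644. 651. 654.] [-195. -137.  -79.]
120 153 [648. 650. 652.] [-196. -140.  -79.]
135 154 [646. 648. 650.] [-196. -137.  -78.]
150 131 [645. 646. 652.] [-197. -139.  -78.]
165 186 [642. 645. 652.] [-196. -138.  -78.]
180 196 [640. 643. 649.] [-196. -138.  -78.]
195 192 [638. 640. 643.] [-196. -137.  -79.]
210 343 [635. 638. 640.] [-196. -138.  -79.]
225 311 [629. 635. 638.] [-195. -138.  -80.]
240 65 [633. 635. 637.] [-196. -187.  -79.]
255 115 [631. 633. 634.] [-196. -142.  -79.]
270 391 [624. 630. 634.] [-195. -138.  -80.]
sleeve 196 [519.2  33.4  54. ] [565.6  78.6  63.1] [542.   52.2  59.7]
```

Run:
```python
from h import *
for n in("side","scene"):
    Q=np.load(n+".npz")["P"].reshape(-1,3)
    q=Q[(Q[:,2]>266)&(Q[:,2]<285)&(abs(Q[:,0]-626)<15)&(abs(Q[:,1]+137)<75)]
    p=np.polyfit(q[:,1],q[:,0],1); print(n,len(q),p[0],np.polyval(p,-137),np.percentile(q[:,2],[50,95,99]), q[:,:2].min(0),q[:,:2].max(0))
    t=Q[(Q[:,2]>105)&(Q[:,2]<262)&(abs(Q[:,0]-637)<14)&(abs(Q[:,1]+137)<75)]
    A=np.c_[t[:,1:],np.ones(len(t))]
    for _ in range(5):
        s=np.linalg.lstsq(A,t[:,0],rcond=None)[0]; k=abs(A@s-t[:,0])<2.5; A,t=A[k],t[k]
    print("plane",s,len(t))
```

```text
side 464 -0.0046990597522214355 624.8916361670824 [274.01691864 275.89972183 276.2895172 ] [ 620.10412385 -196.38480832] [631.58325614 -77.33551829]
plane [-2.38246517e-02 -1.15288867e-01  6.51489262e+02] 850
scene 454 0.0005378779685081667 629.7069495329774 [273.34446374 275.84149513 276.91146049] [ 621.651541   -196.26686203] [634.57196201 -78.68145811]
plane [-4.12202434e-04 -1.25258553e-01  6.65631021e+02] 1451
```

The yaw is about 0 and the hinge is at (650, -137, 85). The lid angle is about 1.45, which puts the bar centre near (627.5, -137, 268.7). I'll raise the tool and move over the bar.

```bash
python3 -m crank '[[[1,0,0,-3,0],[1,0,0,-6,0],[1,0,0,-8.5,0],[1,-3,2,-8.5,0],[1,-6,4,-8.5,0],[1,-9,6.5,-8.5,0],[1,-12,9,-8.5,0],[1,-13.7,10.3,-8.5,0],[1,-13.7,10.3,-8.5,0],[1,-13.7,10.3,-8.5,0]]]'
python3 - <<'E'
from h import *
im,d,P=cloud("wrist"); cv2.imwrite("pics/w1.png",im[...,::-1])
q=P.reshape(-1,3); q=q[(q[:,2]>262)&(q[:,2]<285)&(abs(q[:,0]-626)<25)&(abs(q[:,1]+137)<75)]
print(len(q),np.median(q,0) if len(q) else 0, np.percentile(q[:,2],[50,95]), q.min(0),q.max(0), np.polyfit(q[:,1],q[:,0],1))
E
```

```text
time: 1.1
tool_pos: [627.8, -137.0, 310.7]
tcp_rot: [-3.14, -0.001, 1.57]
contact_force: [0.3, 0.9, -0.0]
grip_width: 91.6
finger_force: 0.0
2113 [ 627.72374222 -119.92413305  274.34021359] [274.34021359 275.88093752] [ 621.71810638 -174.60652168  263.85845262] [633.63741486 -77.05889234 276.95882278] [1.31577425e-03 6.27880739e+02]
```

View pics/w1.png

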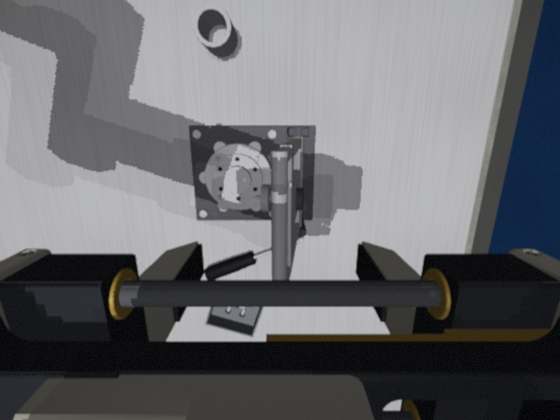

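The wrist view shows the bar running vertically at column ~280, centred between the fingertips (~190 and ~370), at x ≈ 627.7 as planned. Next I descend and close.

```bash
python3 -m crank '[[[1,0,0,2,0],[1,0,0,4,0],[1,0,0,5.5,0],[1,0,0,6.2,0],[0,0,0,6.2,0],[0,0,0,6.2,0],[0,0,0,6.2,0],[0,0,0,6.2,0],[0,0,0,6.2,0],[0,0,0,6.2,0]]]'
python3 - <<'E'
from h import *
r=185
# arc shifts (tool y=+x world, tool z=-z world) from theta0=1.45
for t in np.arange(1.45,-0.01,-0.05): print(round(t,2), round(r*(np.cos(1.45)-np.cos(t))/10,2), round(r*(np.sin(1.45)-np.sin(t))/10,2))
E
```

```text
time: 2.15
tool_pos: [628.1, -137.1, 250.0]
tcp_rot: [3.141, 0.0, 1.571]
contact_force: [0.8, 0.0, -0.3]
grip_width: 48.2
finger_force: 0.0
1.45 0.0 0.0
1.4 -0.92 0.13
1.35 -1.82 0.31
1.3 -2.72 0.54
1.25 -3.6 0.81
1.2 -4.47 1.12
1.15 -5.33 1.48
1.1 -6.16 1.88
1.05 -6.98 2.32
1.0 -7.77 2.8
0.95 -8.53 3.32
0.9 -9.27 3.87
0.85 -9.98 4.47
0.8 -10.66 5.09
0.75 -11.31 5.75
0.7 -11.92 6.45
0.65 -12.5 7.17
0.6 -13.04 7.92
0.55 -13.54 8.7
0.5 -14.01 9.5
0.45 -14.43 10.32
0.4 -14.81 11.16
0.35 -15.15 12.02
0.3 -15.44 12.9
0.25 -15.7 13.79
0.2 -15.9 14.69
0.15 -16.06 15.6
0.1 -16.18 16.52
0.05 -16.25 17.44
-0.0 -16.27 18.37
```

```bash
python3 -m crank '[[[0,0,0,0,0],[0,0,0,0,0],[0,0,0,0,0],[0,0,0,0,0],[0,0,0,0,0],[0,0,0,0,0],[0,0,0,0,0],[0,0,0,0,0],[0,0,0,0,0],[0,0,0,0,0]]]'
```

```text
time: 3.15
tool_pos: [628.0, -137.0, 249.7]
tcp_rot: [3.142, 0.0, 1.571]
contact_force: [-0.9, 0.0, 0.2]
grip_width: 10.8
finger_force: 30.0
```

```bash
python3 -m crank '[[[0,0,-0.46,0.06,0],[0,0,-0.92,0.13,0],[0,0,-1.37,0.22,0],[0,0,-1.82,0.31,0],[0,0,-2.27,0.42,0],[0,0,-2.72,0.54,0],[0,0,-3.16,0.67,0],[0,0,-3.6,0.81,0],[0,0,-4.04,0.96,0],[0,0,-4.47,1.12,0]]]'
```

```text
time: 4.15
tool_pos: [582.9, -136.9, 238.4]
tcp_rot: [3.142, -0.0, 1.571]
contact_force: [0.2, 0.4, 3.7]
grip_width: 11.3
finger_force: 30.0
```

```bash
python3 -m crank '[[[0,0,-0.69,0.28,0],[0,0,-1.36,0.6,0],[0,0,-2.02,0.93,0],[0,0,-2.67,1.29,0],[0,0,-3.3,1.68,0],[0,0,-4.06,2.2,0],[0,0,-4.8,2.75,0],[0,0,-5.51,3.35,0],[0,0,-6.19,3.97,0],[0,0,-6.84,4.63,0]]]'
```

```text
time: 5.15
tool_pos: [514.3, -136.8, 191.6]
tcp_rot: [-3.141, -0.0, 1.571]
contact_force: [1.1, 2.7, 0.9]
grip_width: 10.9
finger_force: 30.0
```

```bash
python3 -m crank '[[[0,0,-0.61,0.7,0],[0,0,-1.19,1.42,0],[0,0,-1.73,2.17,0],[0,0,-2.23,2.95,0],[0,0,-2.7,3.75,0],[0,0,-3.12,4.57,0],[0,0,-3.5,5.41,0],[0,0,-3.84,6.27,0],[0,0,-4.13,7.15,0],[0,0,-4.39,8.04,0]]]'
python3 - <<'E'
from h import *
im,d,P=cloud("side"); cv2.imwrite("pics/s2.png",im[...,::-1])
E
```

```text
time: 6.15
tool_pos: [470.9, -137.0, 111.1]
tcp_rot: [3.141, 0.0, 1.571]
contact_force: [2.3, 4.4, -0.3]
grip_width: 10.6
finger_force: 30.0
```

View pics/s2.png

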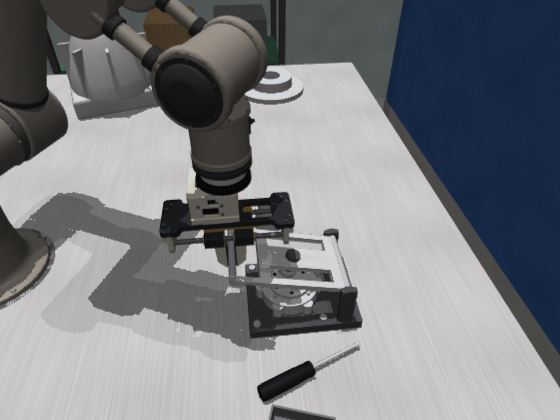

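The side view shows the lid nearly lowered and the bar still between the fingers at (235,270), with the plunger at (292,257) above the cap and the gripper body clear of the lid. I'll continue slowly.

```bash
python3 -m crank '[[[0,0,-0.11,0.45,0],[0,0,-0.2,0.9,0],[0,0,-0.29,1.35,0],[0,0,-0.36,1.81,0],[0,0,-0.43,2.27,0],[0,0,-0.48,2.73,0],[0,0,-0.51,3.1,0],[0,0,-0.54,3.47,0],[0,0,-0.55,3.65,0],[0,0,-0.55,3.65,0]]]'
python3 - <<'E'
from h import *
im,d,P=cloud("side"); o=bot.get_obs(); print(o["tool_pos"],o["contact_force"])
q=P.reshape(-1,3)
t=q[(q[:,2]>80)&(q[:,2]<112)&(q[:,0]>520)&(q[:,0]<650)&(abs(q[:,1]+137)<58)]
for _ in range(6):
    p=np.polyfit(t[:,0],t[:,2],1); r=t[:,2]-np.polyval(p,t[:,0]); t=t[abs(r)<2]
print(p,np.polyval(p,650),len(t))
E
```

```text
time: 7.2
tool_pos: [465.9, -137.1, 75.4]
tcp_rot: [3.141, 0.0, 1.571]
contact_force: [1.6, 4.4, 4.0]
grip_width: 10.9
finger_force: 30.0
[ 465.85901252 -137.05410924   75.41701852] [2.75633097 5.1097079  3.59000551]
[-4.08461987e-02  1.17400658e+02] 90.85062833025339 2211
```

```bash
python3 -m crank '[[[0,0,0,0.15,0],[0,0,-0.01,0.3,0],[0,0,-0.01,0.45,0],[0,0,-0.02,0.6,0],[0,0,-0.02,0.75,0],[0,0,-0.02,0.83,0],[0,0,-0.02,0.83,0],[0,0,-0.02,0.83,0],[0,0,-0.02,0.83,0],[0,0,-0.02,0.83,0]]]'
python3 - <<'E'
from h import *
for n in ("side","scene"):
    im,d,P=cloud(n); o=bot.get_obs(); print(o["tool_pos"],o["contact_force"])
    q=P.reshape(-1,3)
    t=q[(q[:,2]>75)&(q[:,2]<112)&(q[:,0]>520)&(q[:,0]<650)&(abs(q[:,1]+137)<58)]
    for _ in range(6):
        p=np.polyfit(t[:,0],t[:,2],1); r=t[:,2]-np.polyval(p,t[:,0]); t=t[abs(r)<2]
    print(p,np.polyval(p,650),len(t))
    cv2.imwrite("pics/%s3.png"%n,im[...,::-1])
E
```

```text
time: 8.25
tool_pos: [465.7, -137.1, 67.5]
tcp_rot: [3.141, 0.0, 1.571]
contact_force: [0.6, 5.8, 6.4]
grip_width: 11.1
finger_force: 30.0
[ 465.68283466 -137.05867898   67.47089231] [1.30055259 5.4130064  5.88571797]
[3.80952626e-04 9.05979738e+01] 90.84559302121974 2199
[ 465.65617971 -137.05716472   67.42612439] [0.52025545 6.12449336 6.62144933]
[6.81134792e-04 9.01468737e+01] 90.58961132006769 1385
```

View pics/side3.png

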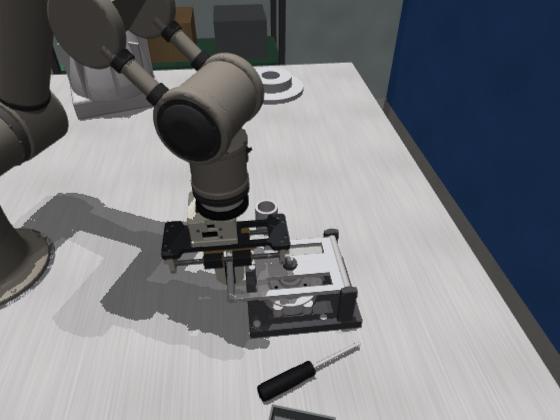

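The lid is level: both cameras give 0.000 ± 0.001 rad. The vertical push is about 6 N, and the plunger at (290,263) sits over the cap. Now I hold.

```bash
for i in 1; do python3 -m crank '[[[0,0,0,0,0],[0,0,0,0,0],[0,0,0,0,0],[0,0,0,0,0],[0,0,0,0,0],[0,0,0,0,0],[0,0,0,0,0],[0,0,0,0,0],[0,0,0,0,0],[0,0,0,0,0]]]'; done
python3 -m crank '[[[0,0,0,0,0],[0,0,0,0,0],[0,0,0,0,0],[0,0,0,0,0],[0,0,0,0,0],[0,0,0,0,0],[0,0,0,0,0],[0,0,0,0,0],[0,0,0,0,0],[0,0,0,0,0]]]'
python3 -m crank '[[[0,0,0,0,0],[0,0,0,0,0],[0,0,0,0,0],[0,0,0,0,0],[0,0,0,0,0],[0,0,0,0,0],[0,0,0,0,0],[0,0,0,0,0],[0,0,0,0,0],[0,0,0,0,0]]]'
python3 -m crank '[[[0,0,0,0,0],[0,0,0,0,0],[0,0,0,0,0],[0,0,0,0,0],[0,0,0,0,0],[0,0,0,0,0],[0,0,0,0,0],[0,0,0,0,0],[0,0,0,0,0],[0,0,0,0,0]]]'
```

```text
time: 9.35
tool_pos: [465.7, -137.1, 67.5]
tcp_rot: [3.14, 0.0, 1.571]
contact_force: [1.1, 5.0, 5.9]
grip_width: 10.9
finger_force: 30.0
time: 10.35
tool_pos: [465.7, -137.1, 67.5]
tcp_rot: [3.141, 0.0, 1.571]
contact_force: [1.2, 5.4, 6.1]
grip_width: 11.0
finger_force: 30.0
time: 11.35
tool_pos: [465.7, -137.1, 67.4]
tcp_rot: [3.141, 0.0, 1.571]
contact_force: [0.4, 5.2, 5.9]
grip_width: 11.2
finger_force: 30.0
time: 12.35
tool_pos: [465.7, -137.1, 67.5]
tcp_rot: [3.141, 0.0, 1.571]
contact_force: [0.7, 6.0, 5.6]
grip_width: 10.9
finger_force: 30.0
```

```bash
python3 -c "
from plant import bot
print(bot.close_job())"
```

```text
the job is handed in; nothing more can be done
None
```

I lowered the lid to level (0.000 ± 0.001 rad by two cameras), held it there for over 4 s with about 6 N on the bar (by your figures about 15 N on the cap, which I could not measure directly), and handed the job in with the gripper still holding; no verdict came back.

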